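# Set the length stop from a sample tube and clamp it

## Robot

A 6-joint arm with a two-finger parallel gripper is mounted at the origin on the work surface. World frame = base frame: x ahead of the robot, y to its left, z up, the work surface at z = 0. Lengths are in m, angles in rad, forces in N, time in s.
With the tool pointing down it reaches from about 0.35 to 0.775 m from the base axis. Payload 7.3 kg.
Tool frame: the origin (TCP) lies between the finger pads; the fingertips stand 8 mm ahead of it and the grasp point (between the pads) lies 11 mm behind it (robot.nose_length is the distance from the TCP to the fingertips, in m); z points along the fingers, y is the line along which they close (so a half turn about z gives the same grasp; the last joint's range is limited). The gripper opens to 92 mm and grips with 3 to 60 N. Pads are 19 mm wide; open, the fingers measure 130 mm over their backs; the gripper's body (75 mm by 190 mm) begins 47 mm behind the grasp point.
Start: joints at [1.08, 0.342, 1.524, -0, 1.275, -0.146], TCP at [0.177, 0.494, 0.235] pointing down, gripper open.
Joint ranges: [-2.53, 2.53], [-0.77, 2.02], [0.04, 2.7], [-1, 4.14], [0.28, 2.66], [-3.11, 3.11]. Speed limits (rad/s): [2.57, 2.57, 3.14, 3.14, 3.14, 3.14].

## Interface

Orientations are given as [roll, pitch, yaw] about the fixed x, y, z axes, in that order (R = Rz(yaw) Ry(pitch) Rx(roll)).
In Python, from cell import robot gives the robot as it stands. The module is installed in compiled form; this text tells all that it offers.
- The arm moves only by the shell command python3 -m jog 'ROWS' [FORCE]. ROWS is JSON, a list that holds one entry, the list of rows, each a list of 5 numbers: the gripper's target within -1 to 1 (fully open at 1, half-way at 0, shut at -1), then the shift along the tool's x, y, z in m, then the turn about the tool's z in rad. A call has 1 to 5 rows; each row is the pose to reach, as a shift and turn from the pose commanded when the call began, along the tool's axes at that moment; what a row does not reach only later rows make up. A row lasts 1/12 s, in which the tool goes at most 41.7 mm and 7.16 degrees, less where a joint would pass 70% of its speed; a pose out of reach is approached as far as the arm can. A call with a gripper value outside its range is refused whole. The fingers move at their own pace and stop on an object; FORCE is the grip in N (left out, the last holds). Time passes only in rows, so rows that repeat a pose let the fingers close. It gives the time, the measured TCP pose, the force, the opening and the grip force at its end, in the units of the state.
- robot.observe(): the state, without advancing time (a new reading comes with each control period).
- robot.read_camera(name): name is "scene" or "side" or "wrist"; returns the picture (480x640x3 uint8, red, green, blue); there is no depth.
- robot.camera_model(name): a dict with "camera_matrix" (3x3 intrinsics, pixels), "dist_coeffs" ([k1, k2, p1, p2, k3] as OpenCV has them; the pictures are not rectified), "position" and "attitude" of the camera in the world; the wrist camera has in their place "mount" (4x4, takes a point from camera to tool coordinates, whose origin is the TCP and whose axes are the flange's). Camera axes: x right, y down, z forward; pixel columns grow to the right and rows downward; lengths in m; the calibration is good to about 2 mm. A picture is of the moment at which its call begins: read the wrist's pose just before it. camera_model takes no time and is no camera call.
- robot.hand_in(): hands the job in; it is judged then, once.
The state is a dict: "time": time; "qpos": joint angles; "qvel": joint speeds; "joint_efforts": joint torques, N m; "tool_pos": TCP position; "tool_rot": TCP orientation; "contact_force": force on the tool from outside, world axes, zero at the start; "torque": the same for the moment, N m; "opening": finger opening in m; "grip_force": force on a finger pad.
Only numpy, scipy, OpenCV 4.12 (cv2) and the standard library are available. Lean on these libraries where they do the work, as an engineer would, in place of code of your own. Each camera call takes 0.05 s, during which the arm holds its last target. There are 200 camera calls.

## Task

Set the length gauge from the sample tube: slide the stop along the rail until the tube, lying flat along the front of the rail, is snug between the stop and the fixed end plate with no gap at either end, then flip the stop's cam lever down flat to clamp the stop there. Leave the bin, the file and the spare stock where they lie.

Things in the scene. Friction and masses are not known exactly. Their poses are not given: they have to be found in the camera images.
- gauge: Length gauge, fixed to the bench. Origin at bench height under the rail's middle; +y along the rail to the end plate, +x to its back, z up. Bare steel base plate x -90 to 35 mm, 8 mm thick, 540 mm long. Aluminium T-slot rail 40 x 40 x 500 mm on it (x -20 to 20, y -250 to 250, top z 48). Fixed steel end plate: face at y = 200 looking to -y, x -65 to 20, top z 60 mm.
- stop (a joint): Position of the steel stop along the rail, m: 0 to 0.215, growing towards the end plate (gauge +y). Its face is at gauge y = -0.180 + value, so the value is 0.200 when the 180 mm tube is snug against the end plate. With the lever open it slides with about 2 N (4 to 8 N when pushing the tube); clamped it resists 25 N.
- stop_face (a point): Centre of the stop's contact face (looks to gauge +y, meets the tube's end), gauge x = -36 mm, z = 23 mm. The stop plate is 12 mm thick, x -68 to -22, z 11 to 47 mm. The stop's saddle runs from this face 50 mm back along -y over the rail, x -27 to 27, top z 58 mm, with ears for the lever pin to z 75 mm. The lever stands 25 mm behind the face.
- lever (a joint): Angle of the stop's black-handled cam lever, rad. 0 = locked: lying flat, pointing to gauge -x (towards the robot). Grows as it is lifted: 1.57 upright (open), 1.83 leaning back at its end. It is stiff and stays where it is left. Its cam bites below about 0.8 rad and clamps fully when flat. Moving the handle takes about 4 N, growing to about 10 N near flat.
- lever_pin (a point): The lever's pivot pin, 65 mm above the bench over the middle of the rail. The pin runs along the rail (gauge y), so the lever swings in the gauge's x-z plane.
- lever_grip (a point): Centre of the lever's black plastic handle, 80 mm from the pin. The handle is 65 mm long (45 to 110 mm from the pin), 18 mm wide along the rail, 14 mm thick; locked, its centre line is level with the pin (2 mm higher). Below it then are only the stop plate (top z 47 mm) and the base plate.
- tube_center (a point): Centre of the sample: loose dark square steel tube 30 x 30 mm, 180 mm long, about 0.33 kg, lying on the base plate along the front (-x) of the rail, its y axis along gauge y, centre at gauge x about -37 mm, z 23 mm. It starts between stop and end plate, 5 to 35 mm short of the end plate; the stop pushes it along.
- bin: Bystander: beige open plastic bin 120 x 200 x 80 mm high with tube offcuts, beyond the gauge; origin at the centre of its underside.
- file: Bystander: flat hand file with a blue handle, 325 mm long, lying left of the gauge; origin on the bench near its middle.
- stock: Bystander: spare stock, two square tubes (40 and 25 mm) lying side by side as one, 320 mm long, right of the gauge; origin on the bench near the middle.

How it is judged:
At the end, for the whole second after the job is handed in: Lever flat (within 0.15 rad); stop within 3 mm of where the tube just fills the space up to the end plate; tube lying flat between them, its centre within 3 mm of midway and within about 10 mm of its place beside the rail; stop and tube at rest (value of joint lever below 0.15 rad and value of joint stop above 0.197 m and y of tube_center in the frame of gauge between 0.107 and 0.113 m and x of tube_center in the frame of gauge between -0.048 and -0.03 m and z of tube_center in the frame of gauge below 0.028 m and velocity of joint stop between -0.005 and 0.005 m/s and linear speed of tube below 0.01 m/s); the robot touches nothing.
It fails at once if the bin, the file or the spare stock is shoved more than 30 mm (distance of any of bin, file, stock from where it was at the start of the episode above 0.03 m).
It also fails if it takes over 38 s, if anything falls off the work surface, if the arm or the gripper's body presses on something with over 40 N, if the wrist force passes 120 N, or if a joint passes its speed limit or range.

## Working session

There is one attempt and no reset: what is moved stays moved. The work goes in short steps, Python scripts to look and compute and a shell command to move; the robot and the scene stay as the last step left them, time stands still between calls to the robot, and variables do not carry over. Pictures are saved under pics/ and viewed, at most 10 in all, crops included, and the job is handed in when it is done.

```bash
mkdir -p pics; cat > h.py <<'E'
import numpy as np, cv2
from cell import robot
from scipy.spatial.transform import Rotation as R
def model(n, st=None):
    m=robot.camera_model(n); K=np.array(m["camera_matrix"],float); d=np.array(m["dist_coeffs"],float)
    if n=="wrist":
        st=st or robot.observe()
        T=np.eye(4); T[:3,:3]=R.from_euler('xyz',st["tool_rot"]).as_matrix(); T[:3,3]=st["tool_pos"]
        T=T@np.array(m["mount"]); return K,d,T[:3,3],T[:3,:3]
    a=np.array(m["attitude"],float)
    Rm=a if a.shape==(3,3) else R.from_euler('xyz',a).as_matrix()
    return K,d,np.array(m["position"],float),Rm
def ray(M,px):
    K,d,p,Rm=M
    u=cv2.undistortPoints(np.array(px,float).reshape(-1,1,2),K,d).reshape(-1,2)
    return p,np.c_[u,np.ones(len(u))]@Rm.T
def plane(M,px,z):
    p,v=ray(M,px); return p+v*((z-p[2])/v[:,2])[:,None]
def tri(M1,a,M2,b):
    p,v=ray(M1,a);q,w=ray(M2,b);v=v[0];w=w[0]
    s=np.linalg.lstsq(np.c_[v,-w],q-p,rcond=None)[0]
    A=p+s[0]*v;B=q+s[1]*w; return (A+B)/2,np.linalg.norm(A-B)
def proj(M,X):
    K,d,p,Rm=M
    r,_=cv2.Rodrigues(Rm.T); return cv2.projectPoints(np.array(X,float).reshape(-1,1,3),r,-Rm.T@p,K,d)[0].reshape(-1,2)
def snap(n,f):
    im=robot.read_camera(n); cv2.imwrite(f,im[:,:,::-1]); return im
E
python3 - <<'E'
from h import *
for n in("scene","side"):
    m=robot.camera_model(n);print(n,m["position"],m["attitude"]);snap(n,f"pics/{n}0.png")
print(robot.observe())
print(robot.camera_model("wrist"))
E
```

```text
scene [ 1.2119045  -0.30568431  1.26543446] [-2.6197731  -0.00905358  1.11678958]
side [0.57551629 0.71087942 0.91503943] [-2.45227033  0.0168543  -3.13972766]
{'time': 0.1, 'qpos': array([ 1.07998520e+00,  3.42642768e-01,  1.52489620e+00,  1.39039495e-05,
        1.27537869e+00, -1.45988943e-01]), 'qvel': array([ 1.55636238e-03, -2.75084617e-03, -1.26483098e-03, -1.02244715e-04,
       -2.78501871e-04,  4.13954855e-05]), 'joint_efforts': array([ 3.01260443e-03, -4.32004666e+01, -2.44695050e+01,  7.19871302e-02,
        5.25920524e-02, -6.31755529e-05]), 'tool_pos': array([0.17727602, 0.49380947, 0.2341286 ]), 'tool_rot': array([-3.14028368e+00, -2.05904800e-04,  2.79676628e+00]), 'contact_force': array([-0.51976083, -0.35144503, -0.39005254]), 'torque': array([-0.01499265,  0.01052822,  0.05979024]), 'grip_force': 0.0, 'opening': 0.09189732260951679}
{'camera_matrix': array([[419.26613126,   0.        , 322.42143776],
       [  0.        , 419.26613126, 237.24057119],
       [  0.        ,   0.        ,   1.        ]]), 'dist_coeffs': array([-0.03416059,  0.        ,  0.        ,  0.        ,  0.        ]), 'mount': array([[ 3.32759977e-04, -9.55617338e-01, -2.94610578e-01,
         8.01312800e-02],
       [ 9.99999796e-01,  4.78708937e-04, -4.23279613e-04,
        -3.22694744e-04],
       [ 5.45526054e-04, -2.94610377e-01,  9.55617302e-01,
        -1.50475215e-01],
       [ 0.00000000e+00,  0.00000000e+00,  0.00000000e+00,
         1.00000000e+00]])}
```

View pics/scene0.png

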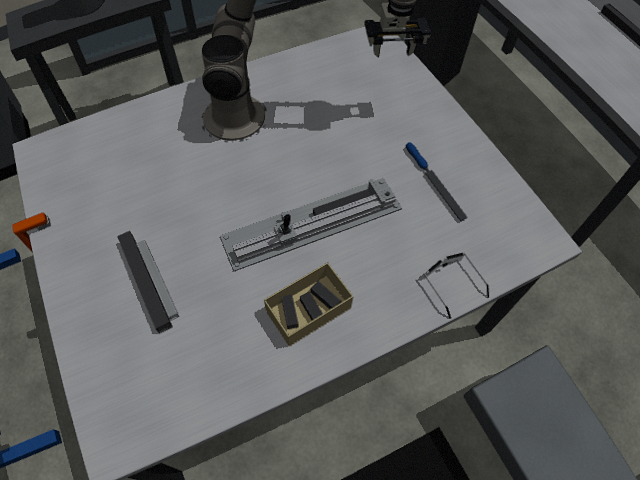

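View pics/side0.png

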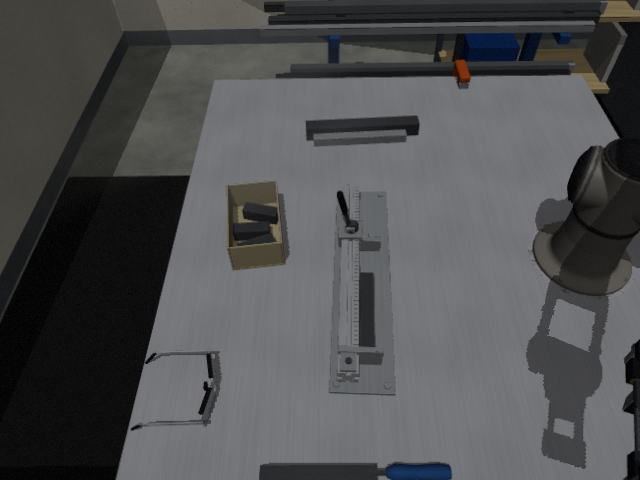

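The scene view shows the gauge's base plate corners near (220,236), (234,270), (402,206) and (384,178), with the black lever at (285,222). The side view shows the plate corners near (386,192), (395,392) and (330,392), the lever tip at (340,194) and its pin at (351,228).

```bash
cat > g.py <<'E'
from h import *
S=model("scene");D=model("side")
print(plane(S,[(220,236),(234,270),(402,206),(384,178)],.008).round(4))
print(plane(D,[(386,192),(395,392),(330,392)],.008).round(4))
ims=[cv2.imread(f"pics/{n}0.png") for n in("scene","side")]
a=cv2.resize(ims[0][160:290,205:415],None,fx=3.6,fy=3.6,interpolation=cv2.INTER_CUBIC)
cv2.imwrite("pics/sc_crop.png",cv2.convertScaleAbs(a,alpha=1.5))
b=cv2.resize(cv2.rotate(ims[1][175:405,310:410],cv2.ROTATE_90_CLOCKWISE),None,fx=3.4,fy=3.4,interpolation=cv2.INTER_CUBIC)
cv2.imwrite("pics/si_crop.png",cv2.convertScaleAbs(b,alpha=1.5))
E
python3 g.py
```

```text
[[ 0.4346 -0.211   0.008 ]
 [ 0.5561 -0.215   0.008 ]
 [ 0.5752  0.3258  0.008 ]
 [ 0.4593  0.3298  0.008 ]]
[[ 0.4295 -0.2096  0.008 ]
 [ 0.4545  0.3238  0.008 ]
 [ 0.5768  0.3231  0.008 ]]
```

View pics/sc_crop.png

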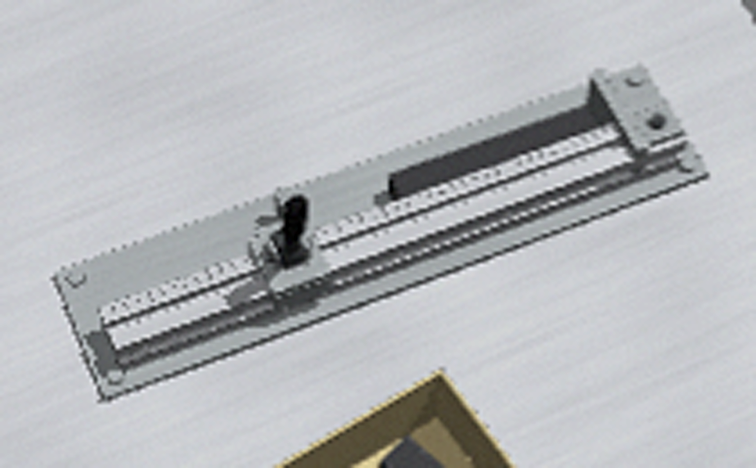

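View pics/si_crop.png

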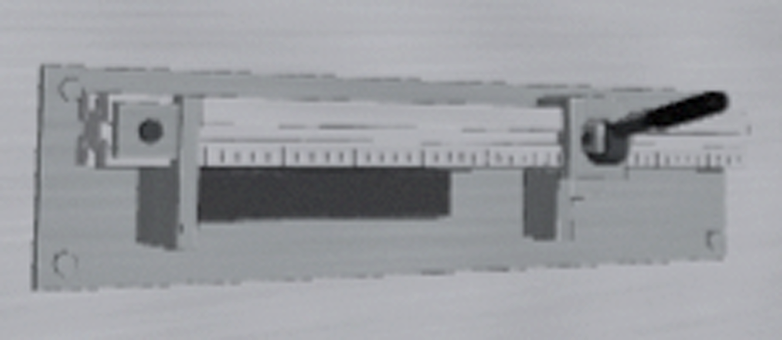

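The crops show the corners more sharply. In the scene crop the base plate corners are (53,277), (105,400), (708,177) and (640,66), the lever tip is at about (297,197) and the tube spans (390,190) to (590,110). In the side crop the corners are (32,290), (42,66) and (725,262), and the handle runs from (625,125) to its tip at (727,98).

```bash
cat > g2.py <<'E'
from h import *
S=model("scene");D=model("side")
sc=lambda L:[(205+x/3.6,160+y/3.6) for x,y in L]
sd=lambda L:[(310+y/3.4,175+229-x/3.4) for x,y in L]
W=np.r_[plane(S,sc([(53,277),(105,400),(708,177),(640,66)]),.008),plane(D,sd([(725,262),(32,290),(42,66)]),.008)][:,:2]
G=np.array([(-.09,-.27),(.035,-.27),(.035,.27),(-.09,.27),(-.09,-.27),(-.09,.27),(.035,.27)])
gc,wc=G.mean(0),W.mean(0);U,s,V=np.linalg.svd((G-gc).T@(W-wc));Rg=(U@V).T
o=wc-Rg@gc;yaw=np.arctan2(Rg[1,0],Rg[0,0])
print("origin",o,"yaw",yaw,"res mm",((W-(G@Rg.T+o))*1e3).round(1).tolist())
def tog(P): return np.r_[Rg.T@(P[:2]-o),P[2]]
for n,a,b in[("tip",(297,197),(727,98)),("base",(290,250),(608,135)),("tube -y top front",(388,176),(450,217))]:
    P,e=tri(S,sc([a])[0],D,sd([b])[0]);print(n,P.round(4),"gauge",tog(P).round(4),"miss",round(e,4))
E
python3 g2.py
```

```text
origin [0.53456284 0.05313436] yaw -0.043701637185914896 res mm [[4.4, -0.2], [1.8, 2.3], [3.4, -2.6], [2.3, -1.2], [-6.4, -1.4], [-2.1, 2.1], [-3.4, 1.0]]
tip [ 0.5552 -0.0432  0.1782] gauge [ 0.0248 -0.0953  0.1782] miss 0.0014
base [ 0.5305 -0.0423  0.0685] gauge [ 0.0001 -0.0955  0.0685] miss 0.0031
tube -y top front [0.4821 0.0659 0.0376] gauge [-0.053   0.0105  0.0376] miss 0.0052
```

```bash
python3 -m jog '[[[1,-0.035,-0.025,0,-0.1],[1,-0.07,-0.05,0,-0.2],[1,-0.1,-0.075,0,-0.3],[1,-0.135,-0.1,0,-0.3],[1,-0.17,-0.12,0,-0.3]]]'
cat > d.py <<'E'
from h import *
import sys
st=robot.observe();Rm=R.from_euler('xyz',st["tool_rot"]).as_matrix()
t=np.array([float(v) for v in sys.argv[1:4]])
print("tool shift",(Rm.T@(t-st["tool_pos"])).round(4),"turn",round(-((np.pi-0.0437-st["tool_rot"][2]+np.pi)%(2*np.pi)-np.pi),4),st["tool_pos"].round(4),st["time"])
E
python3 d.py 0.548 -0.043 0.22
```

```text
time: 0.52
tool_pos: [0.2965, 0.322, 0.2345]
tool_rot: [-3.141, -0.001, 3.098]
contact_force: [0.7, 1.3, -0.1]
opening: 0.0919
grip_force: 0.0
tool shift [-0.267  -0.3537  0.0145] turn 0.0004 [0.2965 0.322  0.2345] 0.5167
```

```bash
python3 -m jog '[[[1,-0.024,-0.032,0,0],[1,-0.048,-0.064,0,0],[1,-0.072,-0.096,0,0],[1,-0.096,-0.128,0,0],[1,-0.12,-0.16,0,0]]]' >/dev/null
python3 -m jog '[[[1,-0.024,-0.032,0,0],[1,-0.048,-0.064,0,0],[1,-0.072,-0.096,0,0],[1,-0.096,-0.128,0.005,0],[1,-0.12,-0.16,0.01,0]]]' >/dev/null
python3 -m jog '[[[1,-0.02,-0.025,0,0],[1,-0.027,-0.034,0,0],[1,-0.027,-0.034,0,0]]]'
python3 - <<'E'
from h import *
st=robot.observe();im=snap("wrist","pics/w1.png");M=model("wrist",st)
print("lever tip expected",proj(M,[[.5552,-.0432,.1782],[.5483,-.043,.147]]).round(0))
E
python3 d.py 0.548 -0.043 0.134
```

```text
time: 1.6
tool_pos: [0.5484, -0.0439, 0.2237]
tool_rot: [-3.142, -0.001, 3.094]
contact_force: [-1.3, 0.5, -0.9]
opening: 0.0918
grip_force: 0.0
lever tip expected [[325. 287.]
 [325. 254.]]
tool shift [-0.0008 -0.0009  0.0899] turn -0.003 [ 0.5474 -0.0422  0.2239] 1.65
```

View pics/w1.png

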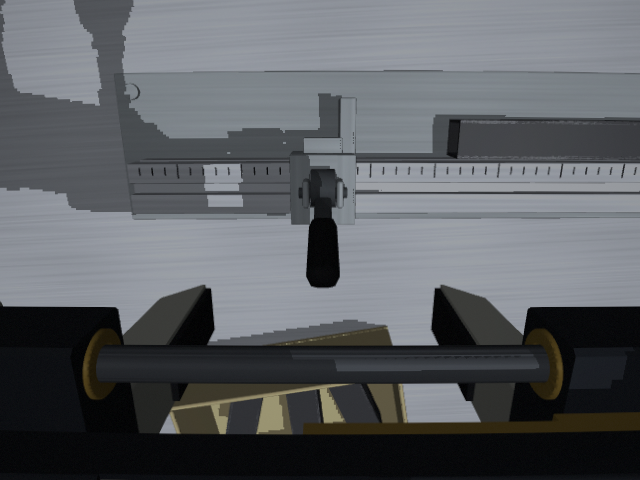

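The wrist view shows the handle centred between the open fingers, with its tip at (323,286) against (325,287) predicted. The tube's near end is at (452,140) and the rail lies level in the picture, so the tool is square to the gauge. Next I descend and grip.

```bash
python3 -m jog '[[[1,0,0,0.03,0],[1,0,0,0.06,0],[1,0,0,0.09,0],[1,0,0,0.09,0]]]'
python3 -m jog '[[[-1,0,0,0,0],[-1,0,0,0,0],[-1,0,0,0,0],[-1,0,0,0,0],[-1,0,0,0,0]]]' 25
python3 -m jog '[[[-1,0,0,0,0],[-1,0,0,0,0],[-1,0,0,0,0]]]'
```

```text
time: 1.98
tool_pos: [0.5432, -0.0391, 0.1298]
tool_rot: [3.139, -0.011, 3.098]
contact_force: [-1.1, 0.5, -0.8]
opening: 0.0917
grip_force: 0.0
time: 2.4
tool_pos: [0.5482, -0.0416, 0.1362]
tool_rot: [-3.141, 0.003, 3.097]
contact_force: [0.3, 1.0, 0.5]
opening: 0.0636
grip_force: 0.0
time: 2.65
tool_pos: [0.5476, -0.0417, 0.1349]
tool_rot: [3.142, 0.0, 3.097]
contact_force: [-0.3, 1.0, 0.1]
opening: 0.0432
grip_force: 0.0
```

```bash
python3 -m jog '[[[-1,0,0,0,0],[-1,0,0,0,0],[-1,0,0,0,0],[-1,0,0,0,0],[-1,0,0,0,0]]]'
python3 -m jog '[[[-1,0,0.008,0,0],[-1,0,0.016,0,0],[-1,0,0.024,0,0],[-1,0,0.032,0,0],[-1,0,0.04,0,0]]]'
python3 -m jog '[[[-1,0,0.005,0,0],[-1,0,0.01,0,0],[-1,0,0.015,0,0],[-1,0,0.02,0,0],[-1,0,0.025,0,0]]]'
```

```text
time: 3.07
tool_pos: [0.5476, -0.0419, 0.1347]
tool_rot: [-3.141, -0.0, 3.097]
contact_force: [-0.7, -1.7, -0.2]
opening: 0.0177
grip_force: 25.0
time: 3.48
tool_pos: [0.5494, -0.0007, 0.1347]
tool_rot: [3.142, 0.0, 3.097]
contact_force: [1.0, -2.7, -2.0]
opening: 0.018
grip_force: 25.0
time: 3.9
tool_pos: [0.5505, 0.0237, 0.1347]
tool_rot: [3.142, -0.0, 3.097]
contact_force: [0.9, -1.9, -1.8]
opening: 0.0177
grip_force: 25.0
```

```bash
python3 -m jog '[[[-1,0,0.003,0,0],[-1,0,0.006,0,0],[-1,0,0.009,0,0],[-1,0,0.012,0,0],[-1,0,0.015,0,0]]]'
python3 -m jog '[[[-1,0,0.001,0,0],[-1,0,0.002,0,0],[-1,0,0.003,0,0],[-1,0,0.004,0,0],[-1,0,0.005,0,0]]]'
python3 -m jog '[[[-1,0,0.001,0,0],[-1,0,0.002,0,0],[-1,0,0.003,0,0],[-1,0,0.004,0,0]]]'
```

```text
time: 4.32
tool_pos: [0.5512, 0.0384, 0.1346]
tool_rot: [-3.142, -0.0, 3.097]
contact_force: [1.0, -5.0, -1.6]
opening: 0.0179
grip_force: 25.0
time: 4.73
tool_pos: [0.5513, 0.0426, 0.1347]
tool_rot: [-3.141, -0.0, 3.097]
contact_force: [0.9, -5.2, -1.0]
opening: 0.0181
grip_force: 25.0
time: 5.07
tool_pos: [0.5515, 0.0465, 0.1347]
tool_rot: [-3.141, -0.0, 3.097]
contact_force: [0.8, -5.1, -2.8]
opening: 0.0178
grip_force: 25.0
```

Now pushing the tube at about 5 N. I keep creeping until the force jumps.

```bash
for i in 1 ; do python3 -m jog '[[[-1,0,0.001,0,0],[-1,0,0.002,0,0],[-1,0,0.003,0,0],[-1,0,0.003,0,0]]]'; done
python3 -m jog '[[[-1,0,0.001,0,0],[-1,0,0.002,0,0],[-1,0,0.002,0,0]]]'
python3 d.py 0.55 0.06 0.134
```

```text
time: 5.4
tool_pos: [0.5516, 0.0484, 0.1347]
tool_rot: [-3.139, -0.0, 3.097]
contact_force: [-0.1, -10.3, -1.4]
opening: 0.0178
grip_force: 25.0
time: 5.65
tool_pos: [0.5516, 0.0487, 0.1347]
tool_rot: [-3.136, -0.001, 3.097]
contact_force: [-2.0, -18.5, -0.8]
opening: 0.0175
grip_force: 25.0
tool shift [0.0021 0.0112 0.0006] turn -0.0014 [0.5516 0.0487 0.1347] 5.65
```

Snug: the force jumped to 18 N at y = 0.048. I ease the preload and swing the lever down along its arc, still in the grip.

```bash
python3 -m jog '[[[-1,0.009,-0.001,-0.001,0],[-1,0.017,-0.001,-0.002,0],[-1,0.024,-0.001,-0.0015,0],[-1,0.031,-0.001,-0.0005,0],[-1,0.031,-0.001,-0.0005,0]]]'
python3 -m jog '[[[-1,0.007,0,0.001,0],[-1,0.0144,0,0.0038,0],[-1,0.021,0,0.006,0],[-1,0.027,0,0.0097,0],[-1,0.027,0,0.0097,0]]]'
python3 d.py 0.4713 0.0487 0.1071
```

```text
time: 6.07
tool_pos: [0.5233, 0.0498, 0.1371]
tool_rot: [-3.138, 0.008, 3.096]
contact_force: [4.0, -15.2, 2.5]
opening: 0.0176
grip_force: 25.0
time: 6.48
tool_pos: [0.4957, 0.0511, 0.1286]
tool_rot: [-3.137, 0.007, 3.097]
contact_force: [-3.4, -16.3, 17.2]
opening: 0.018
grip_force: 25.0
tool shift [ 0.0244 -0.0034  0.0213] turn -0.0012 [0.4957 0.0511 0.1286] 6.4833
```

```bash
python3 -m jog '[[[-1,0.006,0,0.004,0],[-1,0.012,0,0.008,0],[-1,0.018,0,0.0135,0],[-1,0.024,0,0.019,0],[-1,0.024,0,0.019,0]]]'
python3 d.py 0.463 0.0487 0.091
```

```text
time: 6.9
tool_pos: [0.4682, 0.0524, 0.1077]
tool_rot: [-3.137, -0.001, 3.097]
contact_force: [-11.0, -17.9, 13.2]
opening: 0.0168
grip_force: 25.0
tool shift [ 0.005  -0.0038  0.0167] turn -0.0007 [0.4682 0.0524 0.1077] 6.9
```

```bash
python3 -m jog '[[[-1,0.003,0,0.006,0],[-1,0.006,0,0.013,0],[-1,0.009,0,0.021,0],[-1,0.012,0,0.029,0],[-1,0.012,0,0.029,0]]]'
```

```text
time: 7.32
tool_pos: [0.4522, 0.0531, 0.0766]
tool_rot: [-3.138, -0.011, 3.098]
contact_force: [-17.2, -20.2, 8.1]
opening: 0.0174
grip_force: 25.0
```

```bash
python3 -m jog '[[[-0.3,0,-0.001,0,0],[-0.3,0,-0.001,0,0],[-0.3,0,-0.001,0,0],[-0.3,0,-0.001,0,0],[-0.3,0,-0.001,0,0]]]'
python3 -m jog '[[[-0.3,0,0,-0.02,0],[-0.3,0,0,-0.04,0],[-0.3,0,0,-0.06,0],[-1,0,0,-0.06,0],[-1,0,0,-0.06,0]]]'
python3 -m jog '[[[-1,0,0,0,0],[-1,0,0,0,0],[-1,0,0,0,0],[-1,0,0,0,0],[-1,0,0,0,0]]]'
```

```text
time: 7.73
tool_pos: [0.4582, 0.0548, 0.0777]
tool_rot: [3.141, 0.001, 3.097]
contact_force: [-0.9, 0.2, -0.1]
opening: 0.0323
grip_force: 0.0
time: 8.15
tool_pos: [0.4585, 0.0547, 0.1383]
tool_rot: [3.141, 0.003, 3.097]
contact_force: [-0.6, -0.3, -0.1]
opening: 0.023
grip_force: 0.0
time: 8.57
tool_pos: [0.4575, 0.0545, 0.137]
tool_rot: [3.141, -0.001, 3.097]
contact_force: [-0.8, -0.1, -0.6]
opening: 0.0006
grip_force: 0.0
```

```bash
python3 -m jog '[[[-1,0.01,0,0.012,0],[-1,0.01,0,0.024,0],[-1,0.01,0,0.034,0],[-1,0.01,0,0.041,0],[-1,0.01,0,0.046,0]]]'
python3 -m jog '[[[-1,0,0,0.003,0],[-1,0,0,0.006,0],[-1,0,0,0.009,0],[-1,0,0,0.011,0]]]'
```

```text
time: 8.98
tool_pos: [0.447, 0.055, 0.0908]
tool_rot: [3.142, -0.002, 3.097]
contact_force: [-3.1, 0.2, 5.2]
opening: 0.0005
grip_force: 2.4
time: 9.32
tool_pos: [0.4475, 0.0549, 0.0814]
tool_rot: [3.142, -0.001, 3.097]
contact_force: [-12.6, -0.3, 36.4]
opening: 0.0005
grip_force: 18.4
```

```bash
python3 -m jog '[[[-1,0,0,-0.03,0],[-1,0,0,-0.06,0],[-1,0,0,-0.1,0],[-1,0,0,-0.14,0],[-1,0,0,-0.17,0]]]' >/dev/null
python3 -m jog '[[[-1,0.03,0,0,0],[-1,0.05,0,0,0],[-1,0.05,0,0,0],[-1,0.05,0,0,0]]]'
python3 - <<'E'
from h import *
st=robot.observe();im=snap("wrist","pics/w2.png");M=model("wrist",st)
o=np.array([.5346,.0531]);c,s=np.cos(-.0437),np.sin(-.0437)
g=lambda x,y,z:[o[0]+c*x-s*y,o[1]+s*x+c*y,z]
print(proj(M,[g(-.03,.2,.047),g(-.052,.2,.038),g(-.052,.02,.038),g(-.11,-.005,.067)]).round(0).tolist())
E
```

```text
time: 10.07
tool_pos: [0.398, 0.0572, 0.2511]
tool_rot: [3.141, 0.002, 3.097]
contact_force: [0.4, 0.3, 1.4]
opening: 0.0007
grip_force: 0.0
[[536.0, 315.0], [535.0, 290.0], [346.0, 290.0], [319.0, 241.0]]
```

View pics/w2.png

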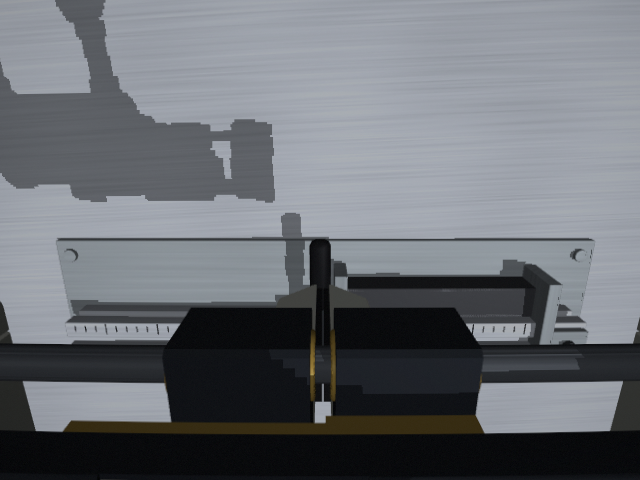

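The picture shows the handle flat, with its tip at (319,240) against (319,241) predicted. The tube fills the space from the stop at about (347,283) to the end plate at about (530,283). I'll zoom in to check the ends.

```bash
python3 - <<'E'
from h import *
im=cv2.imread("pics/w2.png")
a=cv2.resize(im[225:325,295:375],None,fx=4.8,fy=4.8,interpolation=cv2.INTER_NEAREST)
b=cv2.resize(im[225:325,490:570],None,fx=4.8,fy=4.8,interpolation=cv2.INTER_NEAREST)
cv2.imwrite("pics/z.png",cv2.convertScaleAbs(np.hstack([a,b]),alpha=1.8))
M=model("wrist")
o=np.array([.5346,.0531]);c,s=np.cos(-.0437),np.sin(-.0437)
for th in(0,.15,.3):
    x=-.11*np.cos(th);z=.067+.11*np.sin(th);y=-.005
    print(th,proj(M,[[o[0]+c*x-s*y,o[1]+s*x+c*y,z]]).round(1))
E
```

```text
0 [[319.2 240.5]]
0.15 [[319.1 248.2]]
0.3 [[318.9 259.5]]
```

View pics/z.png

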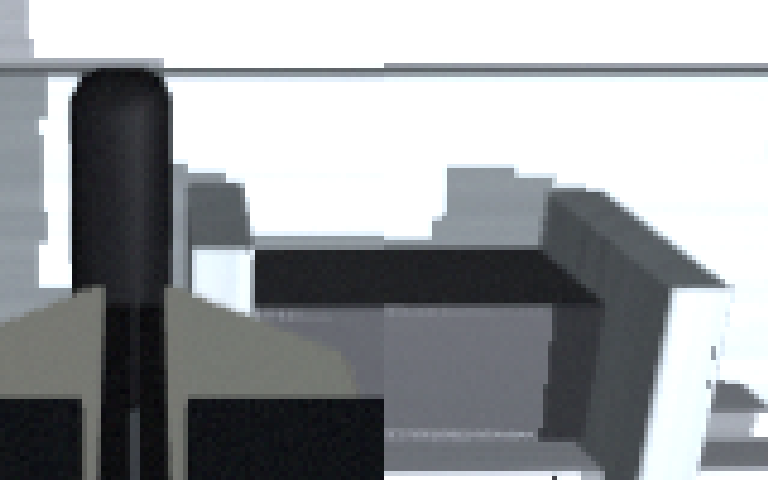

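The zoom shows no gap at the stop (250,275) or at the end plate (about 600,300), where the dark band is shadow on the tube's top. The handle tip's row means the lever is within about 0.05 rad of flat.

```bash
python3 -c "
from cell import robot
print(robot.hand_in())"
```

```text
the job is handed in; nothing more can be done
None
```

I pushed the stop until the tube was snug against the end plate, clamped it with the lever down flat, backed the arm clear and handed the job in at about 10 s; the final picture showed no gap at either end, but the hand-in gave no verdict.

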